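# Try the rings of the empty chart board

### The arm

A 6-joint arm with a two-finger parallel gripper is mounted at the origin on the work surface. World frame = base frame: x ahead of the robot, y to its left, z up, the work surface at z = 0. Lengths are in m, angles in rad, forces in N, time in s.
With the tool pointing down it reaches from about 0.325 to 0.9 m from the base axis. Payload 3.5 kg.
Tool frame: the origin (TCP) lies midway between the tips of the shut fingers; the grasp point (between the pads) lies 19 mm behind it (manip.grip_depth is the distance from the TCP to the grasp point, in m); z points along the fingers, x is the direction in which the jaws open and shut, and the axes are right-handed (so a half turn about z gives the same grasp; the last joint's range is limited). The gripper opens to 85 mm and grips with 20 to 120 N. Pads are 22 mm wide; open, the fingers measure 114 mm over their backs; the gripper's body (76 mm by 85 mm) begins 54 mm behind the grasp point. The pads swing forward as they close: fully open they stand 13 mm farther back than shut.
Start: joints at [1.141, 0.276, -0.026, 1.268, 0, 1.467], TCP at [0.201, 0.592, 0.231] pointing down, gripper open.
Joint ranges: [-3.12, 3.12], [-0.85, 1.88], [-1.08, 1.24], [-1.95, 2.15], [-1.57, 1.53], [-3.14, 3.14]. Speed limits (rad/s): [2.57, 2.57, 3.14, 3.14, 3.14, 3.14].

### API

Orientations are given as a rotation vector (axis times angle).
In Python, from station import manip, ik, imaging gives the robot as it stands. The module is installed in compiled form; this text tells all that it offers. Calls block until the motion is done:
- manip.move_to(position, orientation): joint-space move of the TCP to a pose.
- manip.line_to(position, frame=None, rate=0.15, max_force=None): straight line of the TCP; frame=None keeps the orientation; rate is the mean speed in m/s. With max_force (N) it stops when the force on the tool has changed by that much, and returns True; else False.
- manip.set_joints(angles): joint-space move.
- manip.move_gripper(opening): opening from 0.0 (shut) to 1.0 (fully open); the grip force is fixed at half the most; returns when the fingers have stopped.
- manip.pause(seconds).
- ik(position, orientation): joint angles nearest the present ones, or None.
- manip.sense(): the state.
- imaging.camera(name): name is "scene" or "top" or "wrist"; returns a dict with "frame" (420x560x3 uint8, red, green, blue), "depth" (420x560 float32, m along the optical axis (not along the pixel's ray), 0 where there is no reading), "camera_matrix" (3x3 intrinsics, pixels), "k1" (the pictures are not rectified: a ray, as slopes to the right and down, at radius r is drawn at 1 + k1 r^2 times it, then the intrinsics apply), "R" (3x3) and "t" (3): a world point X has camera coordinates R X + t. Camera axes: x right, y down, z forward; pixel columns grow to the right and rows downward; lengths in m; the calibration is good to about 2 mm. A picture is of the moment at which its call begins.
A pose or a line that the arm cannot do raises manip.MotionError and nothing moves.
- manip.finish_job(): hands the job in, once; it reports no verdict.
The state is a dict: "time_s": time; "qpos": joint angles; "dq": joint speeds; "joint_torque": joint torques, N m; "tcp_pos": TCP position; "orientation": TCP orientation; "ft_force": force on the tool from outside, world axes, zero at the start; "wrist_torque": the same for the moment, N m; "grip_width": opening from 0.0 (shut) to 1.0 (fully open).
Only numpy, scipy, OpenCV 4.12 (cv2) and the standard library are available. Lean on these libraries where they do the work, as an engineer would, in place of code of your own. Each camera call takes 0.05 s, during which the arm holds its last target.

### The job

Two lever-arch chart boards lie on the desk of the clinic's goods-in office; one is filled with paper, the other is new and empty. Try out the mechanism of the empty board: lift its lever all the way up so that the rings are wide open, let go of it so that it is seen to stay open, then press the lever all the way down again so that the rings are shut. Do not work the lever of the filled board.

Things in the scene. Friction and masses are not known exactly. Their poses are not given: they have to be found in the camera images.
- chart_board: Empty lever-arch board: brown hardboard, 270 x 200 x 5 mm, fast on the desk beside a like one with a 24 mm paper stack. Origin: centre of underside; x along 270 mm side as the shut lever points, within 0.45 rad of straight away from the robot; y to the mechanism's edge; z up. In mm: ring posts (-60,50), (20,50), tops z 50; wire arches from y 88, z 67 high, swing to +y on opening; lever hinge (40,74,22), axis y.
- lever_knob (a point): Centre of the black knob on the free end of the empty board's lever, a 9 mm bar: cylinder 16 mm diameter, 20 mm long along the board's y, 75 mm from the hinge axis. Board frame, mm: (113.5,74,37) shut, (67,74,92) fully up. Shut, it is free below, above and to the sides; pinched on its flat ends from above it turns between the fingers as it follows its arc.
- lever (a joint): Angle of the empty board's lever, rad: 0 shut (bar 0.2 rad above level, on its stop), 1.0 fully up (bar 1.2 rad above level, on its stop); growing, the knob rises and swings back towards the board's -x. It is stiff, moves with about 2 N at the knob and stays wherever it is left, so it must be moved all the way both up and down. The rings turn with it.
- full_lever (a joint): Angle of the lever on the other board, the one filled with paper (same make and size); same meaning, 0 shut. To be left shut.

How it is judged:
By the outcome, as a careful person would: the job done as asked, in the order asked, and still so for the second after the job is handed in, with the robot touching nothing.
It also fails if it takes over 45 s, if anything falls off the work surface, if the arm or the gripper's body presses on something with over 40 N, if the wrist force passes 120 N, or if a joint passes its speed limit or range.

## Working session

There is one attempt and no reset: what is moved stays moved. The work goes in short steps, each a Python script; the robot and the scene stay as the last script left them, time stands still between calls to the robot, and variables do not carry over. Pictures are saved under pics/ and viewed, and the job is handed in when it is done.

```bash
mkdir -p pics
cat > h.py <<'E'
import numpy as np, cv2
from station import manip, ik, imaging
def snap(name):
    c=imaging.camera(name); np.savez(f'pics/{name}.npz',**{k:np.asarray(v) for k,v in c.items()}); return c
def save(img,fn): cv2.imwrite('pics/'+fn,img[:,:,::-1])
def px2w(c,u,v,d=None):
    K=c['camera_matrix'];k=float(c['k1'])
    D=np.array([k,0,0,0,0.])
    s=cv2.undistortPoints(np.array([[[u,v]]],float),K,D)[0,0]
    if d is None: d=float(c['depth'][int(round(v)),int(round(u))])
    return c['R'].T@(np.array([s[0]*d,s[1]*d,d])-c['t'])
def w2px(c,X):
    D=np.array([float(c['k1']),0,0,0,0.])
    return cv2.projectPoints(np.array(X,float).reshape(-1,1,3),cv2.Rodrigues(c['R'])[0],c['t'],c['camera_matrix'],D)[0][:,0]
def load(name): return dict(np.load(f'pics/{name}.npz'))
E
python3 - <<'E'
from h import *
for n in('scene','top'):
    c=snap(n); save(c['frame'],n+'1.png'); print(n,c['k1'],c['t'],-c['R'].T@c['t'])
s=manip.sense();print(s['time_s'],s['orientation'],s['ft_force'],manip.grip_depth)
E
```

```text
scene -0.018769893214507633 [ 0.41093435 -0.1611798   0.93166345] [0.78039543 0.44687148 0.50411467]
top -0.120455151209332 [0.02551694 0.52025298 0.85761804] [0.40512495 0.05524131 0.91632154]
0.1 [ 2.5523797   1.82985511 -0.00278029] [-0.32934522 -0.55801963  0.32728287] 0.0187
```

View pics/scene1.png

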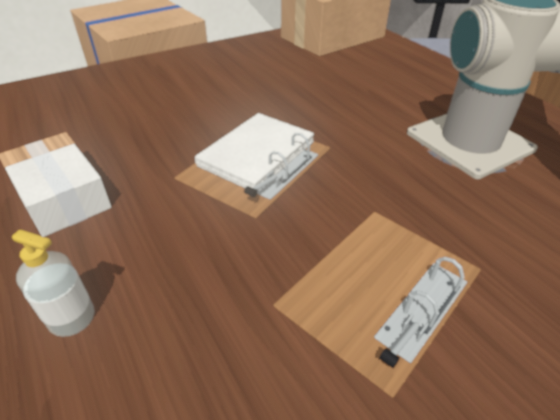

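View pics/top1.png

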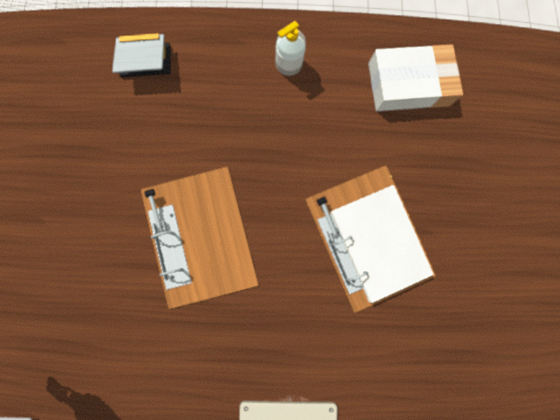

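The scene shows the empty board near the camera, with its knob at about (390,358), and the filled one farther off. In the top view the empty board is on the left with corners near (141,189), (228,168), (257,285) and (169,308), and its knob at about (150,193).

Run:
```python
from h import *
c=load('top'); f=c['frame']
save(cv2.resize(f[155:320,125:270],None,fx=3.6,fy=3.6,interpolation=cv2.INTER_CUBIC),'topcrop.png')
c=load('scene'); f=c['frame']
save(cv2.resize(f[205:390,270:490],None,fx=3.2,fy=3.2,interpolation=cv2.INTER_CUBIC),'scenecrop.png')
```

```text
(no output)
```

View pics/topcrop.png

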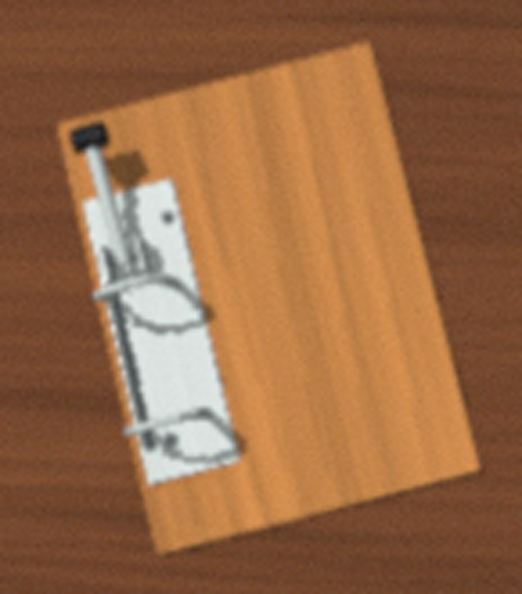

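View pics/scenecrop.png

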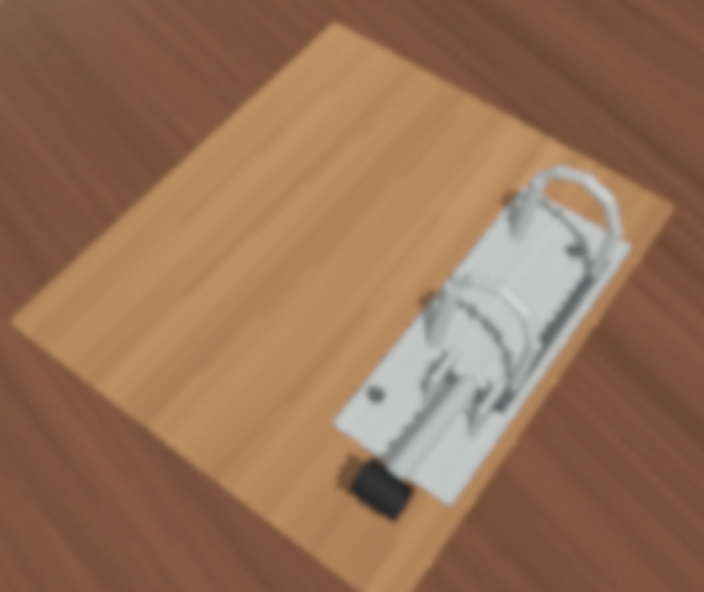

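```bash
cat >> h.py <<'E'
from scipy.optimize import least_squares
def Tw(p,X): 
    c,s=np.cos(p[2]),np.sin(p[2]); X=np.atleast_2d(X)
    return np.c_[p[0]+c*X[:,0]-s*X[:,1],p[1]+s*X[:,0]+c*X[:,1],X[:,2]]
E
python3 - <<'E'
from h import *
T=load('top');S=load('scene')
B=np.array([[135,100,5],[135,-100,5],[-135,-100,5],[-135,100,5]])/1e3
kn=np.array([[113.5,74,37]])/1e3
tp=np.array([[58,125],[370,42],[480,468],[160,553],[89,137]]);tp=(tp+.5)/3.6-.5+[125,155]
sp=np.array([[12,322],[335,22],[673,207],[381,490]]);sp=(sp+.5)/3.2-.5+[270,205]
def rt(p): return (w2px(T,Tw(p,np.r_[B,kn]))-tp)
def rs(p): return (w2px(S,Tw(p,np.r_[B[1:],kn]))-sp)
for f in (lambda p:rt(p).ravel(),lambda p:rs(p).ravel(),lambda p:np.r_[rt(p).ravel(),rs(p).ravel()]):
    r=least_squares(f,[.5,.25,.2]);print(r.x,np.round(r.fun.reshape(-1,2),1).tolist(),Tw(r.x,kn))
np.save('pose.npy',r.x)
p=r.x
print(px2w(T,*tp[4]),px2w(S,*sp[3]), px2w(T,*(tp[0]+[6,4])))
E
```

```text
[0.45013657 0.20188824 0.28921101] [[-0.6, -0.6], [0.1, -0.7], [0.8, 0.4], [-0.5, 0.8], [0.3, 0.0]] [[0.53781832 0.30518471 0.037     ]]
[0.45090547 0.20686201 0.2887686 ] [[-1.2, -0.7], [-0.4, -0.8], [1.2, -0.8], [0.3, 1.0]] [[0.5386329  0.31011968 0.037     ]]
[0.45035216 0.20496102 0.2890221 ] [[-2.0, -0.8], [-1.3, -0.8], [-0.6, 0.3], [-1.9, 0.6], [-1.1, -0.1], [-1.5, -1.8], [-0.9, -1.5], [0.5, -1.8], [-0.4, -0.4]] [[0.53805341 0.30824093 0.037     ]]
[0.53703741 0.30419815 0.04240137] [0.54242268 0.31140008 0.04542467] [0.53509046 0.3089887  0.04490203]
```

The two cameras disagree by 5 mm in y, so I'll refine with the wrist camera from above the knob.

```bash
cat >> h.py <<'E'
def ori(yaw,flip=0):
    a=yaw+np.pi*flip; s,c=np.sin(a),np.cos(a)
    return cv2.Rodrigues(np.array([[-s,c,0],[c,s,0],[0,0,-1.]]).T)[0][:,0]
E
python3 - <<'E'
from h import *
p=np.load('pose.npy');k=Tw(p,[.1135,.074,.037])[0]
P=k+[0,0,.14]
for f in(0,1): print(ik(P,ori(p[2],f)))
q=[ik(P,ori(p[2],f)) for f in (0,1)]
f=int(np.argmin([9 if x is None else abs(x[5]) for x in q])); print(f)
manip.move_to(P,ori(p[2],f)); s=manip.sense();print(s['time_s'],s['tcp_pos'],s['qpos'])
c=snap('wrist');save(c['frame'],'w1.png');print(-c['R'].T@c['t'],w2px(c,[k,s['tcp_pos']]))
E
```

```text
[ 4.16035496e-01  2.99780211e-01 -1.12247046e-01  1.15876907e+00
  4.44089210e-16  1.27013395e-01]
[ 0.4160355   0.29978021 -0.11224705  1.15876907  0.         -3.01457926]
0
1.7333 [0.53772041 0.30888521 0.17713361] [ 4.17023856e-01  2.99624476e-01 -1.12164524e-01  1.15885999e+00
  3.92741010e-04  1.27353531e-01]
[0.46646645 0.28728351 0.32134386] [[276.53221183 194.45606184]
 [277.92539339 278.36006065]]
```

View pics/w1.png

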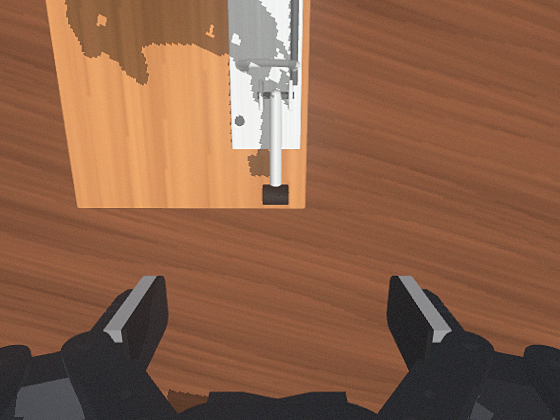

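The wrist picture shows the knob at (275.5,194); the fit predicts (276.5,194.5), and the bar runs along the image vertical. The fit is confirmed, so I'll grasp.

Run:
```python
from h import *
p=np.load('pose.npy');k=Tw(p,[.1135,.074,.037])[0]
manip.move_gripper(0.65)
print(manip.line_to(k-[0,0,.017],max_force=8,rate=.12))
s0=manip.sense()
manip.move_gripper(0.0)
s=manip.sense();print(s['time_s'],s['tcp_pos'],s['grip_width'],s0['ft_force'],s['ft_force'],s['wrist_torque'])
for n in('wrist','scene'): save(snap(n)['frame'],n+'2.png')
```

```text
False
4.0667 [0.53871281 0.30782471 0.02053898] 0.22412557364820268 [ 0.22443727 -0.35092625 -0.21254655] [ 1.87181088 -3.03382851  2.08906677] [-0.49431563 -0.13872479  0.01046339]
```

View pics/wrist2.png

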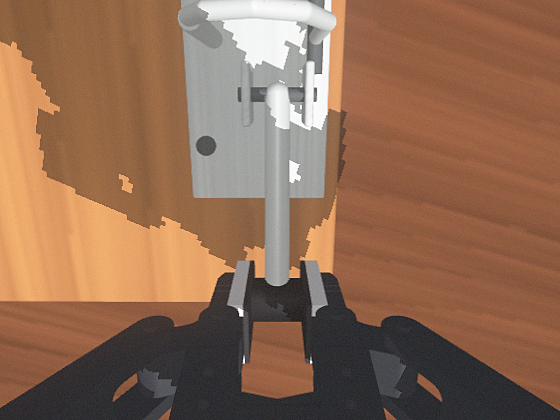

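View pics/scene2.png

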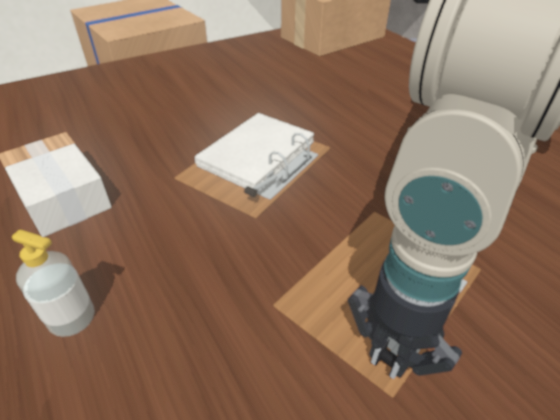

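The knob sits centred between the pads at (277,300). Next I'll follow the arc up to the stop.

```bash
cat >> h.py <<'E'
def kb(p,a): return Tw(p,[.040+.075*np.cos(.2+a),.074,.022+.075*np.sin(.2+a)])[0]
E
python3 - <<'E'
from h import *
p=np.load('pose.npy');off=np.array([0,0,-.017])
s=manip.sense()
for a in [.2,.4,.6,.8,1.0,1.06]:
    h=manip.line_to(kb(p,a)+off,rate=.06,max_force=25)
    s=manip.sense();print(a,h,round(s['time_s'],2),np.round(s['tcp_pos']-off-kb(p,a),4),np.round(s['ft_force'],1),round(s['grip_width'],3))
    if h: break
for n in('wrist','top','scene'): save(snap(n)['frame'],n+'3.png')
E
```

```text
0.2 False 4.57 [ 0.0001 -0.0005 -0.0002] [ 3.2 -4.3 -2.9] 0.219
0.4 False 4.97 [-0.0005 -0.0006 -0.0005] [ 2.9 -4.8 -2.9] 0.219
0.6 False 5.37 [-0.0007 -0.0006 -0.0006] [ 2.1 -5.1 -4.7] 0.219
0.8 False 5.77 [-0.0006 -0.0006 -0.0006] [ 1.8 -4.7 -4.9] 0.218
1.0 False 6.17 [-0.0003 -0.0005 -0.0003] [ 1.7 -4.9 -4.9] 0.219
1.06 False 6.42 [ 0.0002 -0.0003 -0.0003] [ 3.1 -4.6 -5.5] 0.212
```

View pics/wrist3.png

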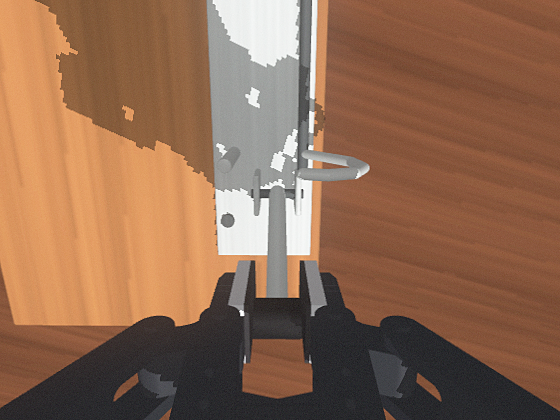

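The lever is up and the rings have swung out, but I felt no clear stop. I'll push a bit further with a force limit.

Run:
```python
from h import *
p=np.load('pose.npy');off=np.array([0,0,-.017])
for a in [1.1,1.15,1.2]:
    h=manip.line_to(kb(p,a)+off,rate=.03,max_force=15)
    s=manip.sense();print(a,h,round(s['time_s'],2),np.round(s['tcp_pos']-off-kb(p,a),4),np.round(s['ft_force'],1),round(s['grip_width'],3))
    if h: break
for n in('wrist','scene'): save(snap(n)['frame'],n+'4.png')
```

```text
1.1 False 6.82 [ 0.0007 -0.0002 -0.0003] [ 4.1 -4.4 -5.7] 0.215
1.15 False 7.09 [ 0.0009 -0.0001 -0.0002] [ 5.2 -3.9 -5.9] 0.206
1.2 False 7.37 [ 0.0026  0.0004 -0.0003] [  8.8  -2.8 -11.6] 0.209
```

View pics/wrist4.png

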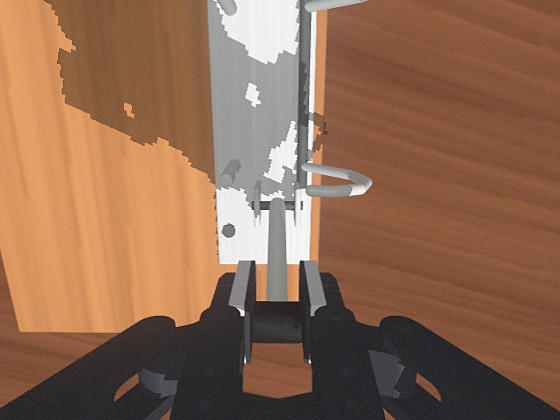

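The force is rising (+8.8 N in x, −11.6 N in z), which means the stop is resisting. I'll release, back off straight up and check.

Run:
```python
from h import *
p=np.load('pose.npy');off=np.array([0,0,-.017])
manip.move_gripper(0.6)
manip.line_to(kb(p,1.0)+[-.0,0,.10],rate=.2)
manip.pause(1.0)
for n in('wrist','top','scene'): c=snap(n);save(c['frame'],n+'5.png');print(n,w2px(c,[kb(p,a) for a in(.8,.9,1.,1.1)]).round(1).tolist())
print(manip.sense()['time_s'],manip.sense()['ft_force'])
```

```text
wrist [[277.6, 224.6], [277.6, 217.5], [277.6, 209.3], [277.6, 200.0]]
top [[145.3, 204.5], [145.5, 207.4], [145.8, 210.5], [146.2, 213.8]]
scene [[410.4, 317.9], [413.8, 312.6], [417.2, 307.5], [420.5, 302.6]]
9.75 [-0.2629342   0.02619064 -0.50044746]
```

View pics/wrist5.png

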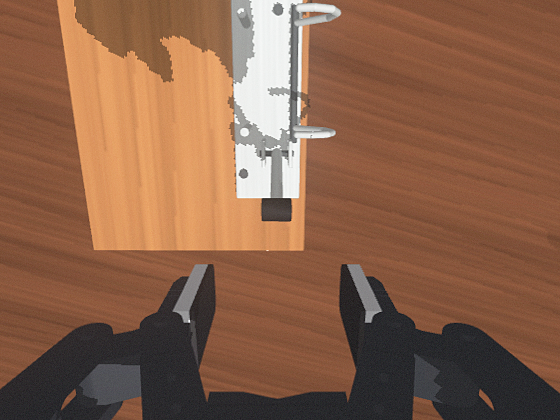

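View pics/scene5.png

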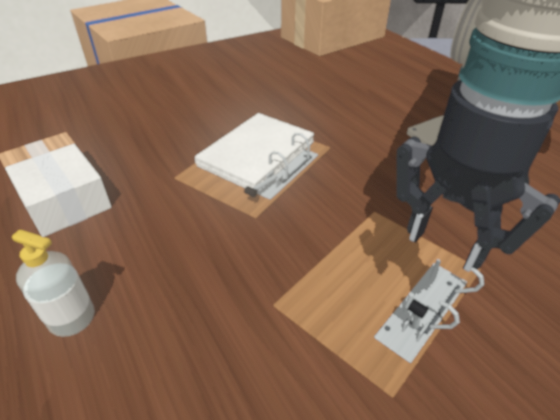

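The knob at wrist (277,209.5) and scene (418,309) matches the prediction for 1.0 rad, (277.6,209.3) and (417,307.5). So it is on the stop, stays open untouched, and the rings are wide. Now I'll regrasp and close.

Run:
```python
from h import *
p=np.load('pose.npy');off=np.array([0,0,-.017])
manip.pause(0.5)
print(manip.line_to(kb(p,1.0)+off,rate=.12,max_force=8))
manip.move_gripper(0.0)
print(manip.sense()['grip_width'])
for a in [.8,.6,.4,.2,0.0,-.05,-.1,-.15]:
    h=manip.line_to(kb(p,a)+off,rate=.06 if a>-.01 else .03,max_force=20 if a<.1 else 25)
    s=manip.sense();print(a,h,round(s['time_s'],2),np.round(s['tcp_pos']-off-kb(p,a),4),np.round(s['ft_force'],1),round(s['grip_width'],3))
    if h: break
save(snap('wrist')['frame'],'w6.png')
manip.move_gripper(0.6)
manip.line_to(kb(p,0)+[0,0,.14],rate=.2)
manip.pause(.5)
for n in('wrist','top','scene'): c=snap(n);save(c['frame'],n+'7.png');print(n,w2px(c,[kb(p,a) for a in(0,.1,.2)]).round(1).tolist())
print(manip.sense()['time_s'],manip.sense()['ft_force'])
```

```text
False
0.21849218114266697
0.8 False 12.17 [ 0.0008 -0.0003  0.0011] [-0.8 -2.2  8.1] 0.22
0.6 False 12.57 [ 0.0013 -0.0002  0.0011] [ 1.3 -1.8  6.2] 0.218
0.4 False 12.97 [ 0.0018 -0.0001  0.0015] [ 1.5 -1.7  6.8] 0.218
0.2 False 13.37 [0.0026 0.0001 0.0016] [ 2.  -2.3  5.2] 0.219
0.0 False 13.77 [0.0033 0.0005 0.0016] [ 4.4 -1.6  4.9] 0.217
-0.05 False 14.04 [0.0036 0.0005 0.002 ] [ 4.8 -2.2  6.1] 0.221
-0.1 False 14.32 [0.0037 0.0005 0.0021] [ 5.  -1.9  5.7] 0.22
-0.15 False 14.59 [0.004  0.0005 0.0023] [ 4.5 -1.4  6.5] 0.219
wrist [[277.5, 194.5], [277.6, 194.6], [277.6, 193.7]]
top [[148.2, 192.6], [147.5, 192.9], [146.8, 193.5]]
scene [[388.3, 357.4], [390.2, 353.4], [392.5, 349.0]]
16.7 [-0.75065565 -0.93571803  0.25122947]
```

View pics/wrist7.png

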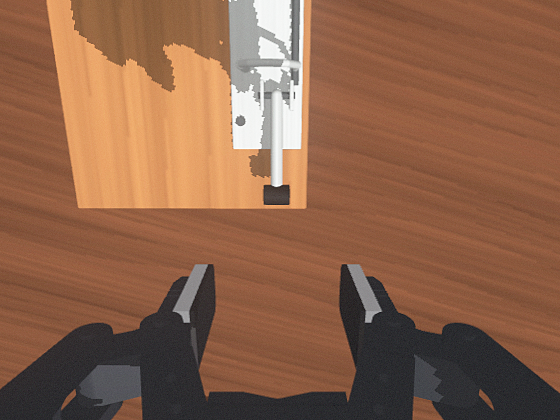

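View pics/scene7.png

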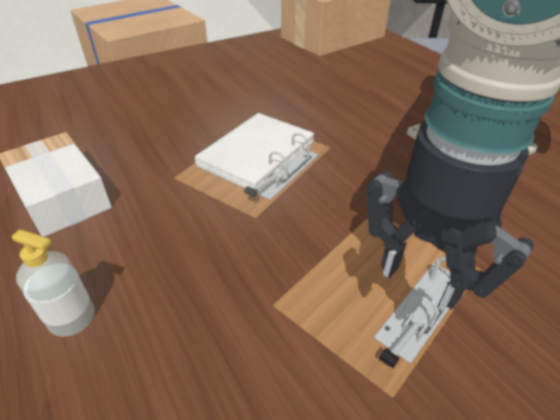

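The lever looks shut: scene knob (390,358), as at the start. The closing run gave no clear stop force though, so I'll press from above with shut fingers to be sure.

Run:
```python
from h import *
p=np.load('pose.npy');k=kb(p,0)
manip.move_gripper(0.0)
manip.line_to(k+[0,0,.03],rate=.2)
h=manip.line_to(k+[0,0,-.012],rate=.04,max_force=15)
s=manip.sense();print(h,s['tcp_pos']-k,s['ft_force'])
manip.line_to(k+[0,0,.14],rate=.2)
a=load('scene')
for n in('wrist','scene'):
    c=snap(n);save(c['frame'],n+'8.png')
z=lambda f:cv2.resize(f[320:390,350:440],None,fx=4,fy=4,interpolation=cv2.INTER_CUBIC)
i=cv2.imread('pics/scene1.png')[:,:,::-1]
save(np.hstack([z(i),z(c['frame'])]),'cmp.png'); print(manip.sense()['time_s'])
```

```text
True [0.00036591 0.0001547  0.00752222] [-3.26420802 -1.38780491  9.33682642]
19.5167
```

View pics/cmp.png

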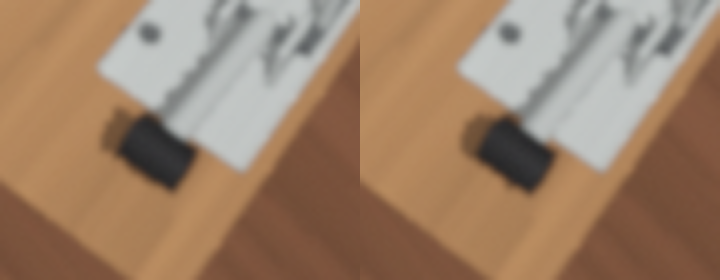

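View pics/wrist8.png

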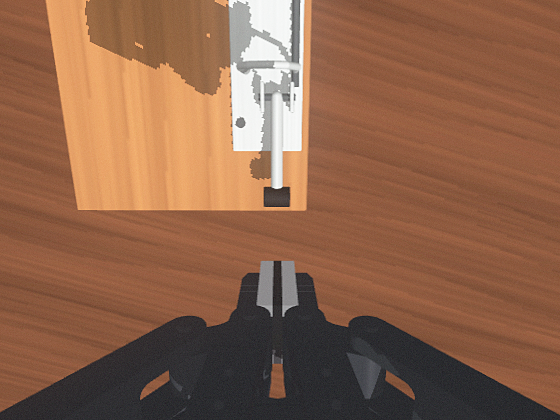

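The press met a firm stop at 7.5 mm above knob centre, where the knob's top should be when shut (8 mm). The before (left) and after (right) crops show the knob in the same place, about (157,152) against (515,154), which is (155,154) in its own half. The rings are shut and nothing is touched.

```bash
python3 -c "
from h import *
manip.finish_job()"
```

```text
the job is handed in; nothing more can be done
```

The job is done and handed in: I opened the empty board's lever fully, let it stand open, and pressed it shut again. It took about 20 s on the robot's clock.

- **Opening:** I pinched the knob and followed its arc up until the stop pushed back. I then let go and backed off for over a second. The lever stayed at about 1.0 rad with the rings wide open, in both the wrist and scene views.
- **Closing:** I regrasped the knob and brought the lever down along the arc. That run gave no clear stop force, so I also pressed from above with shut fingers. That met a firm stop at the shut height (15 N limit).
- **Last checks:** The knob is where it was at the start, to within about 1 pixel, and the rings are shut. The gripper is well clear above the knob. I did not touch the filled board.
- **Disagreement:** The top and scene cameras placed the board about 5 mm apart in y. I used the combined fit, which the wrist camera matched to about 1 pixel.

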